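# Vibration check on an ultrasonic bath with a hand-held pickup pen

### The arm

A 7-joint arm with a two-finger parallel gripper is mounted at the origin on the work surface. World frame = base frame: x ahead of the robot, y to its left, z up, the work surface at z = 0. Lengths are in m, angles in rad, forces in N, time in s.
With the tool pointing down it reaches from about 0.35 to 0.9 m from the base axis. Payload 7.2 kg.
Tool frame: the origin (TCP) lies midway between the tips of the shut fingers; the grasp point (between the pads) lies 19 mm behind it; z points along the fingers, y is the line along which they close (so a half turn about z gives the same grasp; the last joint's range is limited). The gripper opens to 88 mm and grips with 3 to 60 N. Pads are 20 mm wide; open, the fingers measure 115 mm over their backs; the gripper's body (75 mm by 178 mm) begins 61 mm behind the grasp point.
Start: joints at [1.132, 0.411, -0.013, 1.596, 0.006, 1.134, -0.082], TCP at [0.226, -0.583, 0.223] pointing down, gripper open.
Joint ranges: [-2.95, 2.95], [-0.29, 1.99], [-1.47, 1.44], [0.14, 2.54], [-1.03, 4.17], [0.13, 1.85], [-2.86, 2.86]. Speed limits (rad/s): [2.39, 2.39, 3.01, 3.01, 3.14, 3.14, 3.14].

### API

Orientations are given as a 3x3 rotation matrix whose columns are the frame's x, y, z axes.
In Python, from bench import ctrl gives the robot as it stands.
- The arm moves only by the tool carry_out, never from a script. Its argument "moves" is a list of rows, each a list of 3 entries, a list of its own where there are three numbers: the shift along the tool's x, y, z as a fraction of full scale, then the turn, a rotation vector about the tool's x, y, z as a fraction of full scale, then the opening, from 0 (shut) to 1 (fully open). A call has 1 to 8 rows; each row is the pose to reach, as a shift and turn from the pose commanded when the call began, along the tool's axes at that moment; what a row does not reach only later rows make up. Full scale, the value 1, is 100 cm for a shift and 0.5 rad for a turn. A row lasts 1/12 s, in which the tool goes at most 41.7 mm and 7.16 degrees, less where a joint would pass 70% of its speed; a pose out of reach is approached as far as the arm can. A call with a number of a shift or a turn outside -1 to 1 is refused whole. A call with a gripper value outside its range is refused whole. The fingers move at their own pace and stop on an object; "grip_force" is the grip in N (left out, the last holds). Time passes only in rows, so rows that repeat a pose let the fingers close. It gives the time, the measured TCP pose, the force, the opening and the grip force at its end, in the units of the state.
- ctrl.read_state(): the state, without advancing time (a new reading comes with each control period).
- ctrl.get_image(name): name is "scene" or "side" or "wrist"; returns a dict with "frame" (384x512x3 uint8, blue, green, red), "fov_y" (degrees; the focal length in pixels is half the picture's height over the tangent of half this angle, whatever the lens; pixels are square), "cx", "cy" (the principal point, pixels), "k1" (the pictures are not rectified: a ray, as slopes to the right and down, at radius r is drawn at 1 + k1 r^2 times it, then the intrinsics apply), "extrinsics" (4x4, takes a point from camera to world coordinates); the wrist camera has in their place "mount" (4x4, takes a point from camera to tool coordinates, whose origin is the TCP and whose axes are the flange's). Camera axes: x right, y down, z forward; pixel columns grow to the right and rows downward; lengths in m; the calibration is good to about 2 mm. A picture is of the moment at which its call begins: read the wrist's pose just before it. There is no depth.
- ctrl.sign_off(): hands the job in; it is judged then, once.
Trained networks look in a picture, given as the dict that the camera call returned (one of the last four; its "shot" number tells which), for a name from the list of things; names that differ only in an ending like _2 or _b are one class to them, and where a whole thing is asked for, a point or a joint stands for the part that bears it (a point fixed in the world has none). Each returns a list of dicts, best first, with "conf" (0 to 1); they miss things now and then, are a little off and sometimes report something else, mostly with a low value. They report only what shows in the picture. A call takes as long as a camera call. They do not tell look-alikes from the thing itself.
- ctrl.spot_in(target, picture): "point" ([column, row] in pixels, amid what is visible of it).
- ctrl.masks_of(target, picture): "pixels" (384x512 bool, what is visible of it) and "point" ([column, row] in pixels, amid what is visible of it).
The state is a dict: "t": time; "q": joint angles; "dq": joint speeds; "joint_efforts": joint torques, N m; "ee_pos": TCP position; "eef_rot": TCP orientation; "contact_force": force on the tool from outside, world axes, zero at the start; "torque": the same for the moment, N m; "finger_gap": finger opening in m; "gripper_force": force on a finger pad.
Only numpy, scipy, OpenCV 4.12 (cv2) and the standard library are available. Lean on these libraries where they do the work, as an engineer would, in place of code of your own. Each camera call takes 0.05 s, during which the arm holds its last target. There are 200 camera calls.

### The job

Switch the ultrasonic bath on by pushing its toggle lever fully over, away from the bath's front. Then take the vibration pen out of its stand, set its sprung tip inside the ring drawn on the sloping lid (not the cross or the square) with the pen square to the lid, and press gently until the tip is about half way in. Finish while still holding the pen there in the gripper, and leave everything else where it stands.

Things in the scene. Friction and masses are not known exactly. Their poses are not given: they have to be found in the camera images.
- bath: Fixed ultrasonic bath: steel tank 190 (x) x 220 mm (y), front wall 65, back 134 mm high, under a lid sloping up to the back at 20 deg. A grey control pod, 190 x 80 mm, 40 high, centred 150 mm to -y of the origin, carries the toggle. Origin: centre of the tank's underside, on the table; x from front to back, z up; yawed up to 0.25 rad.
- lid: Flat steel lid, 208 x 226 mm, fixed. Origin: centre of its outer face, 100 mm above the table; z = outward normal (20 deg from vertical, leaning to the bath's front), x up the slope, y along the bath's width. Bar handle 100 mm long, 26 high at x = 82 mm. Three black ink marks 20 to 26 mm wide in a row at x = -21 mm, about 60 mm apart, in any order: ring, cross, square.
- ring_spot (a point): Centre of the ring mark (a circle of 23 mm outer diameter), on the lid's outer face, about 92 mm above the table. Its own axes are not tilted: use the lid's z for the normal.
- toggle (a joint): Toggle lever on the control pod, in rad: 0 = off (leaning 0.5 rad to the bath's front, -x of the bath), 1.0 = fully on (leaning 0.5 rad to the back); it starts between 0 and 0.12. It turns about the bath's y axis, at 62 mm above the table, and stays where it is left; about 1.5 N at the knob moves it.
- toggle_tip (a point): Centre of the toggle's black ball knob, 26 mm diameter, 50 mm from the lever's hinge; 106 mm above the table at both ends of its swing, 112 mm in the middle; it travels 48 mm along the bath's x. The hinge is at x = -30, y = -150 mm of the bath, in a housing 70 x 50 mm whose top is 65 mm above the table.
- stand: Fixed pen stand: a grey rectangular socket 44 x 36 mm, 68 mm high, on a steel foot 90 x 80 x 5 mm. Origin: centre of the foot's underside. The socket is 32 x 24 mm inside (long side along x) and 24 mm deep; the pen must be drawn straight up by more than 60 mm to clear it.
- pen: Grey vibration pen, loose, 130 to 190 g: body 30 (x) x 22 (y) x 105 mm (z), upright in the stand, tip down. Origin: centre of the body's underside, 44 mm above the table at the start; z along the pen away from the tip. Below it a nose, 16 mm diameter, 12 long, then the sprung tip. Grip across the 22 mm (its y) near z = 66 mm. Yaw as the stand, up to 0.6 rad.
- pen_tip (a point): End of the pen's rounded sprung steel tip (8 mm diameter); 34 mm below the pen's origin along its axis when not pressed, up to 10 mm less when pressed in.
- plunger (a joint): How far the sprung tip is pushed in, in m: 0 = fully out, 0.010 = fully in. The spring needs 1 N to start and 5 N to push fully in (400 N/m); half way is 3 N.
Things that resemble listed ones, but are neither listed nor needed, are in the scene too. Of the things like the pen, leave any that is blue, pink or yellow; of the rest the larger one is meant.

How it is judged:
By the outcome, as a careful person would: the job done as asked, in the order asked, and still so for the second after the job is handed in, while the arm keeps its last pose, push and grip.
It also fails if it takes over 48 s, if anything falls off the work surface, if the arm or the gripper's body presses on something with over 40 N, if the wrist force passes 120 N, or if a joint passes its speed limit or range.

## Working session

There is one attempt and no reset: what is moved stays moved. The work goes in short steps, Python scripts to look and compute and a tool call to move; the robot and the scene stay as the last step left them, time stands still between calls to the robot, and variables do not carry over. Pictures are saved under pics/ and viewed, at most 10 in all, crops included, and the job is handed in when it is done.

Besides the shell and the picture viewer there is one more tool, called after "Emit:" in YAML: its name, and indented under it one key for each argument. carry_out: Moves the arm, as the interface text tells. Its arguments: {"type":"object","properties":{"moves":{"type":"array"},"grip_force":{"type":"number"}},"required":["moves"]}

```bash
mkdir -p pics; ls; python3 - <<'E'
from bench import ctrl
import cv2,numpy as np
s=ctrl.read_state(); print({k:np.round(v,3).tolist() for k,v in s.items()})
ims=[]
for n in("scene","side"):
    p=ctrl.get_image(n); cv2.imwrite(f"pics/{n}0.png",p["frame"]); print(n,p["fov_y"],p["cx"],p["cy"],p["k1"],np.round(p["extrinsics"],3).tolist())
    for t in("bath","lid","toggle_tip","stand","pen","pen_tip","ring_spot"):
        print(t,[(np.round(d["point"]).tolist(),round(d["conf"],2)) for d in ctrl.spot_in(t,p)])
E
```

```text
pics
{'t': 0.0, 'q': [1.132, 0.412, -0.013, 1.597, 0.006, 1.134, -0.082], 'dq': [0.001, -0.0, 0.0, 0.0, 0.001, 0.001, 0.0], 'joint_efforts': [-0.0, -58.796, 0.642, -29.108, -0.054, 0.018, 0.0], 'ee_pos': [0.226, -0.582, 0.222], 'eef_rot': [[0.932, 0.362, -0.001], [0.362, -0.932, 0.001], [-0.0, -0.002, -1.0]], 'contact_force': [0.079, 0.042, 0.117], 'torque': [-0.019, 0.053, 0.025], 'gripper_force': 0.0, 'finger_gap': 0.088}
scene 45.17018098905693 266.54682802902636 195.1292277869817 -0.09394770693798585 [[0.602, 0.459, -0.654, 1.228], [0.798, -0.334, 0.501, -0.573], [0.012, -0.824, -0.567, 0.681], [0.0, 0.0, 0.0, 1.0]]
bath [([327.0, 206.0], 0.91)]
lid [([344.0, 184.0], 0.9)]
toggle_tip [([280.0, 185.0], 0.69)]
stand [([183.0, 255.0], 0.97)]
pen [([219.0, 258.0], 0.78), ([164.0, 202.0], 0.62), ([179.0, 219.0], 0.59), ([140.0, 240.0], 0.59), ([230.0, 228.0], 0.55)]
pen_tip []
ring_spot []
side 49.67587358619395 258.85921905095 185.33162395202064 0.008653898334590154 [[0.887, -0.331, 0.321, 0.271], [-0.462, -0.629, 0.625, -0.578], [-0.005, -0.703, -0.711, 0.695], [0.0, 0.0, 0.0, 1.0]]
bath [([256.0, 159.0], 0.61)]
lid [([253.0, 130.0], 0.77)]
toggle_tip [([250.0, 174.0], 0.44)]
stand [([304.0, 288.0], 0.88)]
pen [([256.0, 287.0], 0.9), ([292.0, 236.0], 0.72), ([314.0, 261.0], 0.64), ([348.0, 247.0], 0.61), ([333.0, 311.0], 0.56)]
pen_tip []
ring_spot []
```

```bash
python3 - <<'E'
import cv2
for n in("scene","side"):
    a=cv2.imread(f"pics/{n}0.png"); cv2.imwrite(f"pics/{n}0b.png",cv2.resize(a,(800,600),interpolation=cv2.INTER_CUBIC))
E
```

```text
(no output)
```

View pics/scene0b.png

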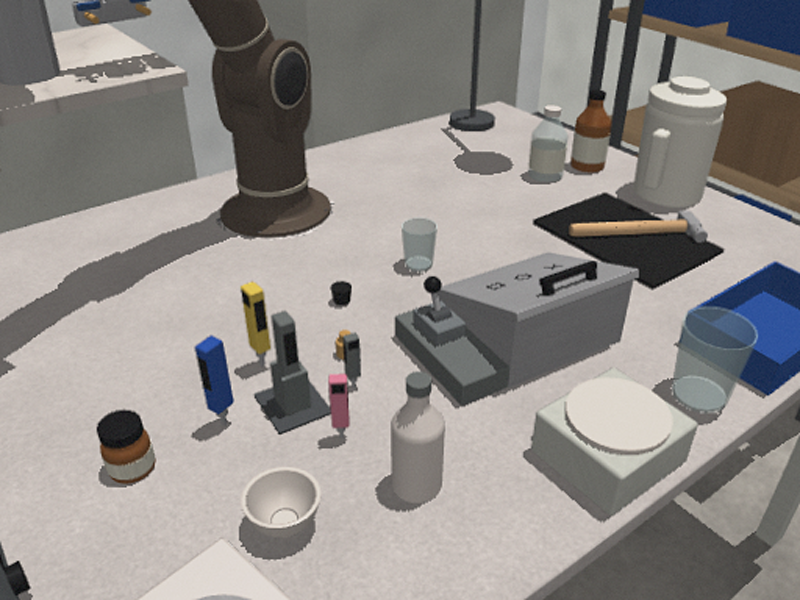

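View pics/side0b.png

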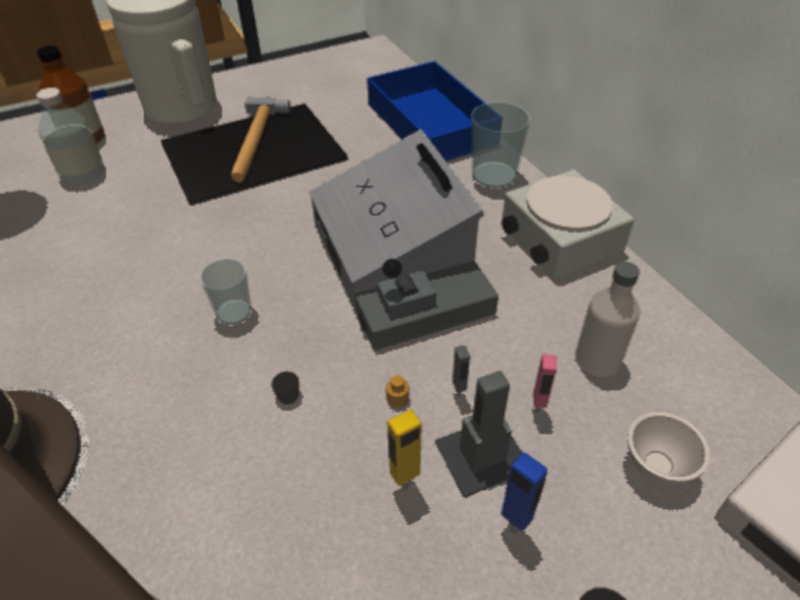

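The ring is the middle mark on the lid (scene 334,177 and side 241,133 in native pixels). There are five pens:
- blue (scene 137,240)
- yellow (164,203)
- pink (217,258)
- a small grey one standing free (225,228)
- a larger dark-grey one in the stand (183,220)

The one in the stand fits: it is grey and the larger of the two greys. I'll confirm it with an enlarged crop.

```bash
cat > h.py <<'E'
import numpy as np, cv2
from scipy.optimize import least_squares
def project(p,P,E=None):
    E=p["extrinsics"] if E is None else E
    E=np.array(E); c=(np.atleast_2d(P)-E[:3,3])@E[:3,:3]; s=c[:,:2]/c[:,2:]
    f=p["frame"].shape[0]/2/np.tan(np.radians(p["fov_y"]/2))
    return s*(1+p["k1"]*(s**2).sum(1,keepdims=True))*f+[p["cx"],p["cy"]]
def tri(ps,uvs,Es=None,x0=(.5,-.3,.1)):
    Es=Es or [p["extrinsics"] for p in ps]
    r=least_squares(lambda X:np.concatenate([(project(p,X,E)[0]-u) for p,u,E in zip(ps,uvs,Es)]),x0)
    return r.x,np.abs(r.fun).max()
def Rz(a): c,s=np.cos(a),np.sin(a); return np.array([[c,-s,0],[s,c,0],[0,0,1]])
E
python3 - <<'E'
from h import *
from bench import ctrl
a=ctrl.get_image("scene"); b=ctrl.get_image("side")
import pickle; pickle.dump((a,b),open("ab.pkl","wb"))
def blobs(p,box):
    x0,x1,y0,y1=box; g=cv2.cvtColor(p["frame"],cv2.COLOR_BGR2GRAY)[y0:y1,x0:x1]
    h=cv2.morphologyEx(g,cv2.MORPH_BLACKHAT,np.ones((13,13)))
    n,l,st,c=cv2.connectedComponentsWithStats((h>25).astype(np.uint8),connectivity=8)
    for i in range(1,n):
        if st[i,4]>8: print(np.round(c[i]+[x0,y0],1),st[i])
blobs(a,(300,370,160,195)); print(); blobs(b,(220,270,105,160))
A=cv2.resize(a["frame"][170:285,145:255],None,fx=3.6,fy=5,interpolation=cv2.INTER_CUBIC)
B=cv2.resize(b["frame"][225:340,240:350],None,fx=3.6,fy=5,interpolation=cv2.INTER_CUBIC)
cv2.imwrite("pics/stand.png",np.hstack([A,B]))
for n,p in(("scene",a),("side",b)):
  for t in("toggle_tip","lid","pen"):
    for d in ctrl.masks_of(t,p):
        ys,xs=np.nonzero(d["pixels"]); print(n,t,np.round(d["point"],1),d["conf"],len(xs),xs.min(),xs.max(),ys.min(),ys.max())
E
```

```text
[353.7 170.4] [48  9 12  4 18]
[356.3 179.8] [ 43  10  27  21 283]
[334.6 176.8] [29 15 12  4 28]
[317.  182.6] [11 20 13  6 34]
[361.9 191.9] [49 27 21  8 89]
[304. 193.] [ 0 31 12  4 30]

[233.1 119.3] [ 8 10 11  9 29]
[241.  133.1] [16 24 11  9 46]
[248.4 146.3] [23 36 12 11 53]
[267.1 158.1] [44 51  6  4 15]
scene lid [340.8 186. ] 0.9 3132 281 408 162 205
scene pen [161.7 203.9] 0.91 553 155 171 181 232
scene pen [217.2 254.9] 0.91 413 210 223 240 278
scene pen [228.3 227.7] 0.71 315 219 230 214 247
scene pen [135.3 238.2] 0.66 866 124 148 214 271
scene pen [181.3 220.9] 0.58 536 173 190 199 239
scene pen [278.4 183. ] 0.2 163 271 282 177 198
side toggle_tip [249.3 174.9] 0.44 138 245 258 166 182
side lid [254.  133.2] 0.59 6092 198 308 84 183
side pen [313.5 255.3] 0.98 729 302 325 239 278
side pen [254.9 288.2] 0.88 879 248 269 263 312
side pen [333.7 314.5] 0.62 1019 320 349 289 340
side pen [349.8 244.7] 0.59 354 341 354 227 263
side pen [292.6 234.5] 0.54 282 289 300 221 252
```

View pics/stand.png

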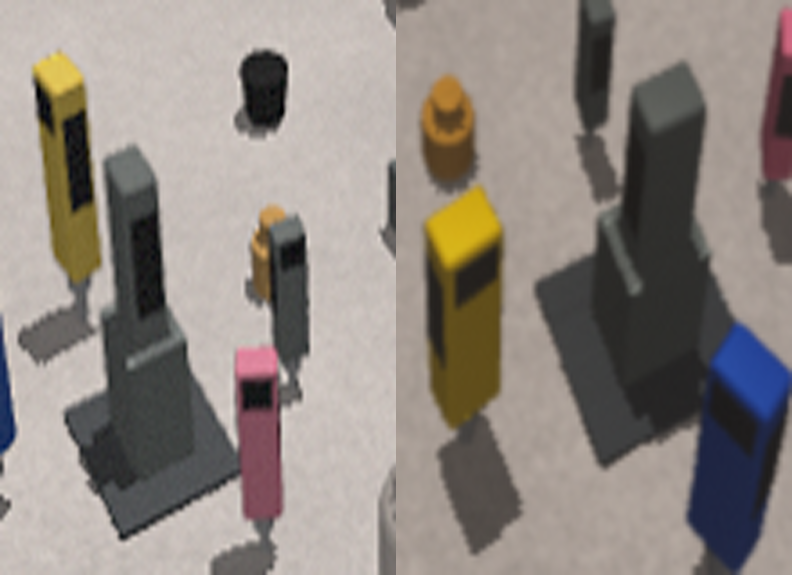

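The crop confirms it: the dark-grey pen standing in the socket (scene about 181,216, side about 315,255) is the larger grey one, and the free-standing grey pen (scene 225,228) is clearly smaller. Next I fit the poses.

```bash
python3 - <<'E'
from h import *
import pickle
a,b=pickle.load(open("ab.pkl","rb"))
for n,u,v in(("cross",(353.7,170.4),(233.1,119.3)),("ring",(334.6,176.8),(241,133.1)),("square",(317,182.6),(248.4,146.3)),("tog",(277,181.5),(251,171.5))):
    X,e=tri([a,b],[u,v]); print(n,X.round(4),round(e,2))
# scene
tA=np.array([(182.8,198.8),(174.2,201),(188.9,205.6),(177.8,207.8)]); tB=np.array([(321.1,237.4),(325.8,244.4),(307.8,251.4),(305.6,242)])
fA=np.array([(163.3,253),(179,275.4),(211.7,263.6)]); fB=np.array([(279.4,282.2),(297.8,317.6)])
q=np.array([(1,1),(1,-1),(-1,1),(-1,-1)])/2
def res(v):
    R=Rz(v[2]); o=np.array([v[0],v[1],0]); r=[]
    T=np.c_[q*[.03,.022],np.full(4,.149)]@R.T+o; F=np.c_[q*[.09,.08],np.full(4,.005)]@R.T+o
    for p,m,M in((a,tA,T),(b,tB,T),(a,fA,F),(b,fB,F)):
        P=project(p,M); d=np.linalg.norm(P[None]-m[:,None],axis=2); r.append((P[d.argmin(1)]-m).ravel())
    return np.concatenate(r)
for y0 in np.arange(-.6,.61,.2):
    s=least_squares(res,[.45,-.6,y0],loss="soft_l1"); print(y0,s.x.round(4),round(s.cost,2),np.abs(s.fun).max().round(1))
X,e=tri([a,b],[tA.mean(0),tB.mean(0)]); print("pentop",X,e)
E
```

```text
cross [0.5923 0.1816 0.0927] 0.54
ring [0.5856 0.1234 0.0927] 0.35
square [0.5795 0.0722 0.0927] 0.26
tog [ 0.5406 -0.0179  0.1085] 0.7
-0.6 [ 0.5386 -0.259  -0.0673] 13.11 3.3
-0.39999999999999997 [ 0.5386 -0.259  -0.0673] 13.11 3.3
-0.19999999999999996 [ 0.5386 -0.259  -0.0673] 13.11 3.3
1.1102230246251565e-16 [ 0.5386 -0.259  -0.0673] 13.11 3.3
0.20000000000000007 [ 0.5386 -0.259  -0.0673] 13.11 3.3
0.4 [ 0.538  -0.2583  1.4257] 36.87 6.1
0.6000000000000002 [ 0.538  -0.2583  1.4257] 36.87 6.1
pentop [ 0.5375348  -0.25793827  0.14772619] 0.3177450561296382
```

```bash
cat >> h.py <<'E'
from scipy.spatial.transform import Rotation as Ro
def down(yaw): # tool z down, tool x at yaw
    return Rz(yaw)@np.diag([1,-1,-1.])
def plan(s,pos,R):
    R0=np.array(s["eef_rot"]); return (R0.T@(np.array(pos)-s["ee_pos"])).round(4).tolist(),(Ro.from_matrix(R0.T@R).as_rotvec()/.5).round(4).tolist()
E
python3 - <<'E'
from h import *
import pickle
from bench import ctrl
a,b=pickle.load(open("ab.pkl","rb"))
for n,u,v in(("yellow",(161.7,203.9),(254.9,288.2)),("pink",(217.2,255),(349.8,244.7)),("sgrey",(226,227.7),(293.6,235.5)),("blue",(135.3,238.2),(333.7,314.5)),("pen",(181.3,221),(313.5,256)),("bottle",(267,285),(387,213)),("glass",(268,157),(145,186))):
    X,e=tri([a,b],[u,v]); print(n,X.round(3),round(e,1))
print(plan(ctrl.read_state(),(.493,-.0123,.24),down(-.116)))
E
```

```text
yellow [ 0.43  -0.253  0.084] 0.6
pink [ 0.633 -0.24   0.068] 1.6
sgrey [ 0.556 -0.168  0.056] 0.4
blue [ 0.516 -0.354  0.091] 0.1
pen [ 0.539 -0.259  0.109] 1.3
bottle [ 0.751 -0.206  0.062] 1.9
glass [0.342 0.11  0.041] 0.5
([0.455, -0.4349, -0.0174], [0.0, -0.0, 0.9735])
```

Emit:
carry_out:
  moves:
    - [[0.455, -0.435, -0.017], [0, 0, 0.9735], 0]
    - [[0.455, -0.435, -0.017], [0, 0, 0.9735], 0]
    - [[0.455, -0.435, -0.017], [0, 0, 0.9735], 0]
    - [[0.455, -0.435, -0.017], [0, 0, 0.9735], 0]
    - [[0.455, -0.435, -0.017], [0, 0, 0.9735], 0]
    - [[0.455, -0.435, -0.017], [0, 0, 0.9735], 0]
    - [[0.455, -0.435, -0.017], [0, 0, 0.9735], 0]
    - [[0.455, -0.435, -0.017], [0, 0, 0.9735], 0]

```text
t: 1.87
ee_pos: [0.3673, -0.2804, 0.232]
eef_rot: [[0.993, -0.116, 0.001], [-0.116, -0.993, -0.001], [0.001, 0.001, -1.0]]
contact_force: [0.7, -1.4, 0.7]
finger_gap: 0.0384
gripper_force: 0.0
```

Emit:
carry_out:
  moves:
    - [[0.094, -0.281, 0], [0, 0, 0], 0]
    - [[0.094, -0.281, 0], [0, 0, 0], 0]
    - [[0.094, -0.281, 0], [0, 0, 0], 0]
    - [[0.094, -0.281, 0], [0, 0, 0], 0]
    - [[0.094, -0.281, 0], [0, 0, 0], 0]
    - [[0.094, -0.281, 0], [0, 0, 0], 0]
    - [[0.094, -0.281, 0], [0, 0, 0], 0]
    - [[0.094, -0.281, 0], [0, 0, 0], 0]

```text
t: 2.53
ee_pos: [0.4949, -0.0061, 0.2321]
eef_rot: [[0.994, -0.107, 0.002], [-0.107, -0.994, 0.003], [0.002, -0.004, -1.0]]
contact_force: [-1.0, -0.3, 0.2]
finger_gap: 0.0007
gripper_force: 0.0
```

```bash
python3 - <<'E'
from h import *
from bench import ctrl
import pickle
s=ctrl.read_state(); w=ctrl.get_image("wrist"); pickle.dump((s,w),open("w1.pkl","wb"))
T=np.eye(4);T[:3,:3]=s["eef_rot"];T[:3,3]=s["ee_pos"]; E=T@np.array(w["mount"])
print(s["ee_pos"],E.round(3).tolist())
f=w["frame"].copy()
# predicted: knob, ring, finger tip, hinge
for P in([.5406,-.0179,.1085],[.5856,.1234,.0927],s["ee_pos"]):
    u=project(w,P,E)[0]; print(u.round(1)); cv2.circle(f,tuple(np.int32(u)),3,(0,0,255),1)
cv2.imwrite("pics/w1.png",cv2.resize(f,(800,600)))
E
```

```text
[ 0.4949214  -0.00613827  0.23209181] [[-0.107, -0.951, -0.29, 0.576], [-0.994, 0.101, 0.034, -0.014], [-0.003, 0.292, -0.957, 0.396], [0.0, 0.0, 0.0, 1.0]]
[262.1 142. ]
[113.9 110. ]
[255.1 245.7]
```

View pics/w1.png

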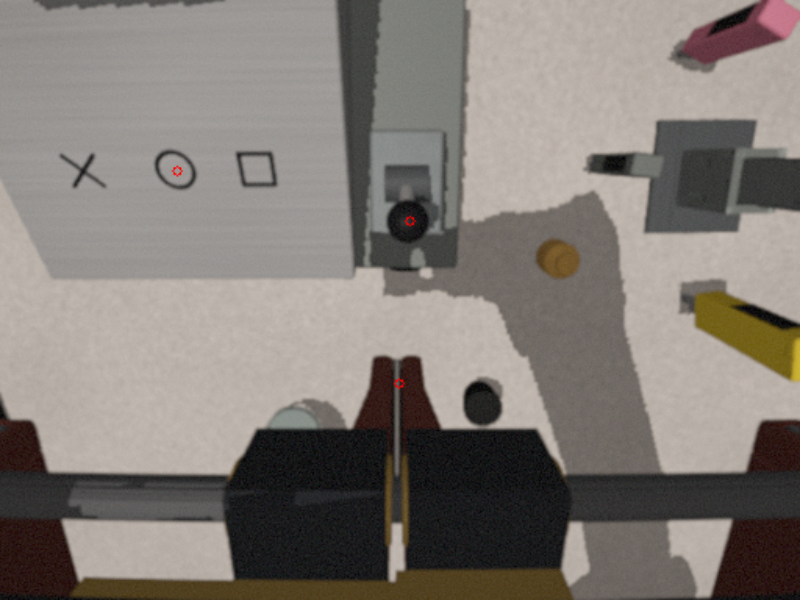

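The wrist view shows the knob at (408,220) and the ring at (176,170), both matching my predictions within about 1 px (800-wide image). The ring is the middle mark, and the space in front of the knob is free for the fingers to come down.

Emit:
carry_out:
  moves:
    - [[0, 0.006, 0.04], [0, 0, 0.018], 0]
    - [[0, 0.006, 0.08], [0, 0, 0.018], 0]
    - [[0, 0.006, 0.115], [0, 0, 0.018], 0]
    - [[0, 0.006, 0.137], [0, 0, 0.018], 0]
    - [[0, 0.006, 0.137], [0, 0, 0.018], 0]
    - [[0, 0.006, 0.137], [0, 0, 0.018], 0]
    - [[0.008, 0.006, 0.137], [0, 0, 0.018], 0]
    - [[0.016, 0.006, 0.137], [0, 0, 0.018], 0]

```text
t: 3.25
ee_pos: [0.5098, -0.0224, 0.0967]
eef_rot: [[0.992, -0.125, 0.003], [-0.125, -0.992, -0.0], [0.003, 0.0, -1.0]]
contact_force: [0.3, -0.7, 0.4]
finger_gap: 0.0006
gripper_force: 0.0
```

Emit:
carry_out:
  moves:
    - [[0, -0.006, 0], [0, 0, 0], 0]
    - [[0.007, -0.006, 0], [0, 0, 0], 0]
    - [[0.015, -0.006, 0], [0, 0, 0], 0]
    - [[0.023, -0.006, 0], [0, 0, 0], 0]
    - [[0.031, -0.006, 0], [0, 0, 0], 0]
    - [[0.038, -0.006, 0], [0, 0, 0], 0]
    - [[0.044, -0.006, 0], [0, 0, 0], 0]
    - [[0.048, -0.006, 0], [0, 0, 0], 0]

```text
t: 3.92
ee_pos: [0.5569, -0.0219, 0.0942]
eef_rot: [[0.992, -0.125, -0.0], [-0.125, -0.992, 0.0], [-0.0, -0.0, -1.0]]
contact_force: [-1.5, -0.3, -0.5]
finger_gap: 0.0004
gripper_force: 0.8
```

Emit:
carry_out:
  moves:
    - [[0.003, 0, 0], [0, 0, 0], 0]
    - [[0.006, 0, 0], [0, 0, 0], 0]
    - [[0.006, 0, 0], [0, 0, 0], 0]

```text
t: 4.17
ee_pos: [0.56, -0.0224, 0.0939]
eef_rot: [[0.992, -0.124, -0.005], [-0.124, -0.992, -0.0], [-0.005, 0.001, -1.0]]
contact_force: [-8.0, 1.6, 3.5]
finger_gap: 0.0006
gripper_force: 3.9
```

Emit:
carry_out:
  moves:
    - [[-0.03, 0, 0], [0, 0, 0], 0]
    - [[-0.04, 0, -0.01], [0, 0, 0], 0]
    - [[-0.04, 0, -0.05], [0, 0, 0], 0]
    - [[-0.04, 0, -0.09], [0, 0, 0], 0.3]
    - [[-0.04, 0, -0.13], [0, 0, 0], 0.6]
    - [[-0.04, 0, -0.15], [0, 0, 0], 0.7]
    - [[-0.02, 0.04, -0.15], [0, 0, 0], 0.7]
    - [[-0.01, 0.08, -0.15], [0, 0, 0], 0.7]

```text
t: 4.83
ee_pos: [0.5447, -0.0967, 0.2476]
eef_rot: [[0.993, -0.119, 0.007], [-0.119, -0.993, -0.0], [0.007, -0.0, -1.0]]
contact_force: [0.6, -1.0, -0.8]
finger_gap: 0.0303
gripper_force: 0.0
```

```bash
python3 - <<'E'
from h import *
from bench import ctrl
import pickle
s=ctrl.read_state(); w=ctrl.get_image("wrist"); b=ctrl.get_image("side"); s2=ctrl.read_state(); pickle.dump((s,w,s2),open("w2.pkl","wb"))
print(s["ee_pos"],s2["ee_pos"],plan(s2,(.5385,-.2585,.24),down(-.067)))
B=cv2.resize(b["frame"][130:215,200:300],None,fx=4,fy=4)
cv2.imwrite("pics/w2.png",np.hstack([B,cv2.resize(w["frame"],(400,340))]))
E
```

```text
[ 0.54468449 -0.09669031  0.24757696] [ 0.5425776  -0.10611381  0.24498148] ([0.0163, 0.1515, 0.0056], [0.0077, -0.0038, -0.134])
```

View pics/w2.png

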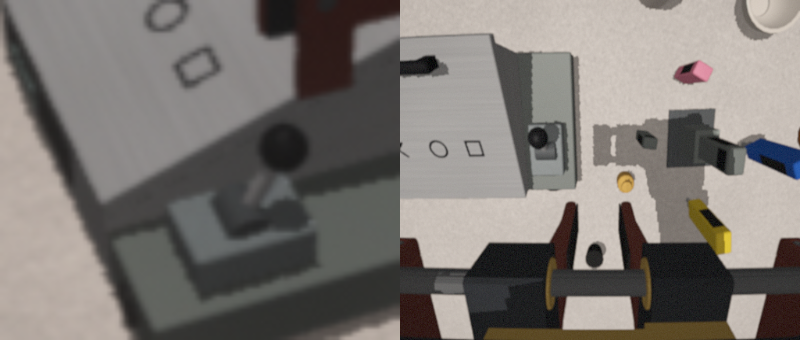

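The left crop shows the lever now leaning to the back, with the knob at (284,148), so the bath is on. On to the spot above the pen.

Emit:
carry_out:
  moves:
    - [[0.004, 0.04, 0], [0, 0, -0.1], 0.8]
    - [[0.008, 0.08, 0], [0, 0, -0.13], 0.8]
    - [[0.012, 0.12, 0], [0, 0, -0.13], 0.8]
    - [[0.016, 0.15, 0], [0, 0, -0.13], 0.8]
    - [[0.016, 0.15, 0], [0, 0, -0.13], 0.8]
    - [[0.016, 0.15, 0], [0, 0, -0.13], 0.8]
    - [[0.016, 0.15, 0], [0, 0, -0.13], 0.8]

```text
t: 5.52
ee_pos: [0.5393, -0.2483, 0.2444]
eef_rot: [[0.998, -0.06, 0.0], [-0.06, -0.998, 0.001], [0.0, -0.001, -1.0]]
contact_force: [-0.2, -0.1, -0.7]
finger_gap: 0.0699
gripper_force: 0.0
```

```bash
python3 - <<'E'
from h import *
from bench import ctrl
import pickle
s=ctrl.read_state(); w=ctrl.get_image("wrist"); pickle.dump((s,w),open("w3.pkl","wb"))
T=np.eye(4);T[:3,:3]=s["eef_rot"];T[:3,3]=s["ee_pos"]; E=T@np.array(w["mount"])
print(s["ee_pos"],s["dq"].round(3))
f=cv2.resize(w["frame"],(800,600))
q=np.array([(1,1),(1,-1),(-1,-1),(-1,1)])/2; R=Rz(-.0673); o=[.5386,-.259,0]
for d,z in(((.03,.022),.149),((.09,.08),.005),((.044,.036),.068)):
    u=project(w,np.c_[q*d,np.full(4,z)]@R.T+o,E); print(u.round(1).tolist()); cv2.polylines(f,[np.int32(u*1.5625)],True,(0,0,255),1)
for d in ctrl.masks_of("pen",w): ys,xs=np.nonzero(d["pixels"]); print(d["point"],d["conf"],xs.min(),xs.max(),ys.min(),ys.max())
cv2.imwrite("pics/w3.png",f)
E
```

```text
[ 0.53933739 -0.24828297  0.24444933] [-0.021 -0.009 -0.017  0.006 -0.001  0.002  0.001]
[[254.4, 181.6], [279.1, 181.8], [278.0, 213.3], [254.1, 213.2]]
[[232.3, 131.9], [292.9, 132.4], [290.0, 197.3], [233.1, 196.9]]
[[248.1, 157.7], [279.6, 157.9], [278.4, 194.8], [248.0, 194.6]]
[265.0, 187.7] 0.92 252 277 163 211
[237.6, 90.8] 0.86 224 250 78 102
[183.4, 163.3] 0.78 171 199 152 174
[351.2, 195.4] 0.66 324 380 170 220
[263.9, 266.7] 0.6 252 275 231 300
```

View pics/w3.png

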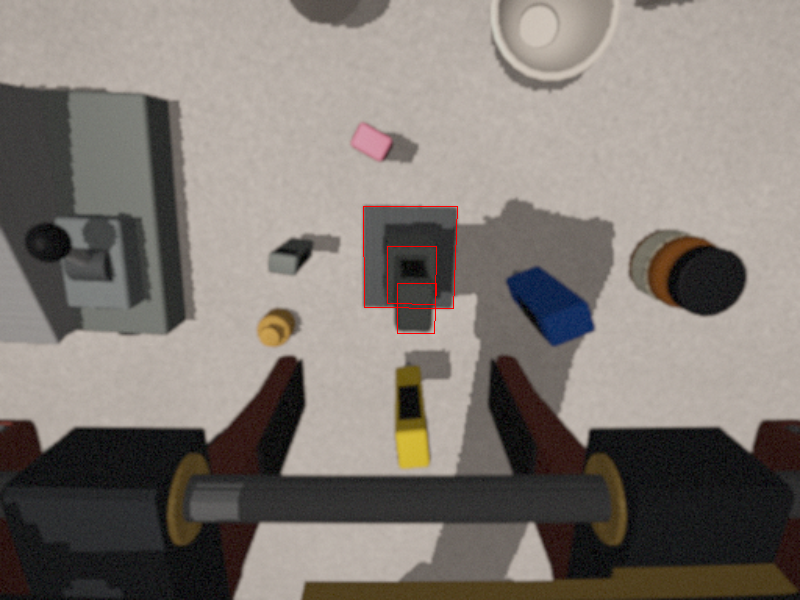

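```bash
python3 - <<'E'
from h import *
import pickle
from bench import ctrl
a,b=pickle.load(open("ab.pkl","rb"))
print(tri([a,b],[(134,219),(337,298.5)]))
s=ctrl.read_state(); print(s["ee_pos"],plan(s,(.5398,-.2583,.093),down(-.067)))
E
```

```text
(array([ 0.51675706, -0.35108936,  0.13712933]), np.float64(0.5980461829697106))
[ 0.53959519 -0.24728911  0.24469364] ([0.0008, 0.0111, 0.1517], [-0.0011, -0.0005, 0.0184])
```

Emit:
carry_out:
  moves:
    - [[0.001, 0.011, 0.0], [0, 0, 0.018], 0.8]
    - [[0.001, 0.011, 0.04], [0, 0, 0.018], 0.8]
    - [[0.001, 0.011, 0.08], [0, 0, 0.018], 0.8]
    - [[0.001, 0.011, 0.08], [0, 0, 0.018], 0.8]
    - [[0.001, 0.011, 0.08], [0, 0, 0.018], 0.8]
    - [[0.001, 0.011, 0.08], [0, 0, 0.018], 0.8]

```text
t: 6.12
ee_pos: [0.5406, -0.2601, 0.1664]
eef_rot: [[0.998, -0.068, 0.002], [-0.068, -0.998, -0.001], [0.002, 0.0, -1.0]]
contact_force: [0.9, -0.3, 0.6]
finger_gap: 0.07
gripper_force: 0.0
```

```bash
python3 - <<'E'
from h import *
from bench import ctrl
s=ctrl.read_state(); print(s["ee_pos"],plan(s,(.5398,-.2583,.093),down(-.067)),s["finger_gap"])
E
```

```text
[ 0.54058315 -0.26013147  0.16643583] ([-0.001, -0.0018, 0.0734], [0.0009, -0.0032, -0.003]) 0.06996855117552668
```

Aligned within 2 mm. I'll descend and close with a moderate grip.

Emit:
carry_out:
  moves:
    - [[-0.001, -0.002, 0.035], [0, 0, 0], 0.8]
    - [[-0.001, -0.002, 0.06], [0, 0, 0], 0.8]
    - [[-0.001, -0.002, 0.073], [0, 0, 0], 0.8]
    - [[-0.001, -0.002, 0.073], [0, 0, 0], 0.8]
    - [[-0.001, -0.002, 0.073], [0, 0, 0], 0.3]
    - [[-0.001, -0.002, 0.073], [0, 0, 0], 0.1]
    - [[-0.001, -0.002, 0.073], [0, 0, 0], 0.0]
    - [[-0.001, -0.002, 0.073], [0, 0, 0], 0.0]
  grip_force: 25

```text
t: 6.78
ee_pos: [0.5397, -0.2584, 0.0934]
eef_rot: [[0.998, -0.069, 0.003], [-0.069, -0.998, -0.001], [0.003, 0.001, -1.0]]
contact_force: [0.3, -0.6, -0.3]
finger_gap: 0.0466
gripper_force: 0.0
```

Emit:
carry_out:
  moves:
    - [[0, 0, 0], [0, 0, 0], 0]
    - [[0, 0, 0], [0, 0, 0], 0]
    - [[0, 0, 0], [0, 0, 0], 0]
    - [[0, 0, 0], [0, 0, 0], 0]
  grip_force: 25

```text
t: 7.12
ee_pos: [0.5387, -0.258, 0.0918]
eef_rot: [[0.998, -0.069, 0.0], [-0.069, -0.998, -0.0], [0.0, 0.0, -1.0]]
contact_force: [0.2, 0.2, 3.2]
finger_gap: 0.0221
gripper_force: 25.0
```

Emit:
carry_out:
  moves:
    - [[0, 0, -0.01], [0, 0, 0], 0]
    - [[0, 0, -0.03], [0, 0, 0], 0]
    - [[0, 0, -0.055], [0, 0, 0], 0]
    - [[0, 0, -0.085], [0, 0, 0], 0]
    - [[0, 0, -0.12], [0, 0, 0], 0]
    - [[0, 0, -0.155], [0, 0, 0], 0]
    - [[0, 0, -0.185], [0, 0, 0], 0]
    - [[0, 0, -0.185], [0, 0, 0], 0]

```text
t: 7.78
ee_pos: [0.5411, -0.2587, 0.2841]
eef_rot: [[0.998, -0.069, 0.009], [-0.069, -0.998, -0.004], [0.01, 0.003, -1.0]]
contact_force: [0.3, -0.1, -1.1]
finger_gap: 0.0221
gripper_force: 25.0
```

```bash
python3 - <<'E'
from h import *
from bench import ctrl
import pickle
s=ctrl.read_state(); a=ctrl.get_image("scene"); s1=ctrl.read_state(); b=ctrl.get_image("side"); pickle.dump((s,a,s1,b),open("p1.pkl","wb"))
print(s["ee_pos"],s["eef_rot"].round(3).tolist(),s["finger_gap"],s["contact_force"],s["joint_efforts"])
R=s["eef_rot"]; o=s["ee_pos"]; out=[]
for p in(a,b):
    u=project(p,o+R@[0,0,.081])[0]; c=np.int32(u); x=c[0]-45;y=c[1]-65
    f=cv2.resize(p["frame"][y:y+100,x:x+90],None,fx=4.4,fy=5.5,interpolation=cv2.INTER_CUBIC)
    for z in(.081,.047,-.058): 
        v=project(p,o+R@[0,0,z])[0]-[x,y]; cv2.circle(f,(int(v[0]*4.4),int(v[1]*5.5)),3,(0,0,255),-1)
    print(x,y); out.append(f)
cv2.imwrite("pics/p1.png",np.hstack(out))
E
```

```text
[ 0.54111201 -0.25866817  0.28414105] [[0.998, -0.069, 0.009], [-0.069, -0.998, -0.004], [0.01, 0.003, -1.0]] 0.022067127792773124 [ 0.34202911 -0.08463454 -1.06948097] [  0.38406224 -51.72846437  -1.37061719 -28.71687591  -0.08982976
   1.1642516    0.10134603]
133 116
275 156
```

View pics/p1.png

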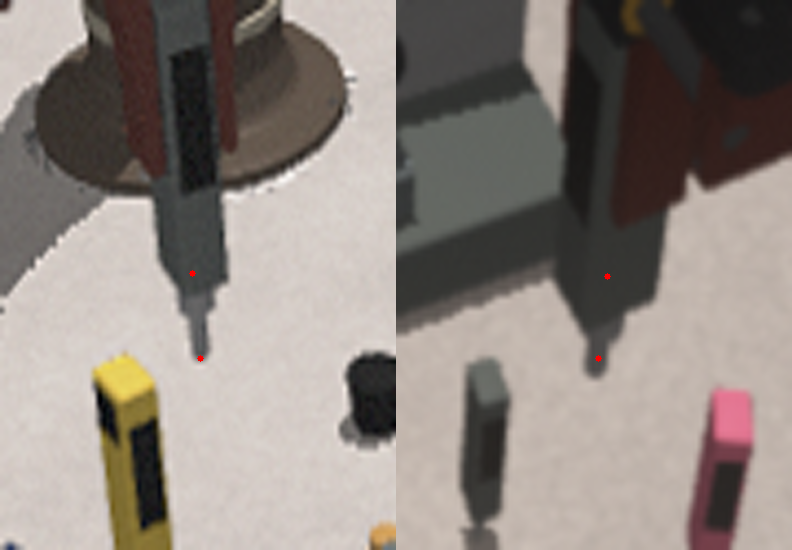

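The pen is held upright and clear of the stand. The tip shows at (201,357) in the scene crop, on the prediction. In the side crop it is about 3 px low, probably because the arm was still settling. I'll work out the hover pose.

```bash
cat >> h.py <<'E'
RL=Rz(-.116)@Ro.from_euler("y",-20,degrees=True).as_matrix() # lid frame: x up slope, z normal
RT=RL@np.diag([1,-1,-1.]); RING=np.array([.5856,.1234,.0927]); TIP=.0818
def lidtarget(h): return RING+RL[:,2]*(TIP+h)
E
python3 - <<'E'
from h import *
from bench import ctrl
s=ctrl.read_state(); print(RL[:,2],lidtarget(.04),s["ee_pos"],plan(s,lidtarget(.04),RT))
E
```

```text
[-0.33972161  0.03958542  0.93969262] [0.54422191 0.1282215  0.20715456] [ 0.53893284 -0.25802718  0.27808204] ([-0.0215, -0.3858, 0.0705], [-0.0147, 0.6934, 0.0934])
```

Emit:
carry_out:
  moves:
    - [[0, -0.03, 0], [0, 0, 0], 0]
    - [[0, -0.065, 0], [0, 0, 0], 0]
    - [[0, -0.1, 0], [0, 0.1, 0.02], 0]
    - [[0, -0.14, 0], [0, 0.2, 0.04], 0]
    - [[0, -0.18, 0], [0, 0.3, 0.06], 0]
    - [[0, -0.22, 0.01], [0, 0.4, 0.09], 0]
    - [[-0.01, -0.26, 0.02], [-0.01, 0.5, 0.09], 0]
    - [[-0.015, -0.3, 0.03], [-0.015, 0.6, 0.093], 0]

```text
t: 8.55
ee_pos: [0.5423, 0.0433, 0.2448]
eef_rot: [[0.949, -0.116, 0.293], [-0.11, -0.993, -0.034], [0.295, 0.0, -0.955]]
contact_force: [0.0, -0.4, -1.8]
finger_gap: 0.022
gripper_force: 25.0
```

```bash
python3 - <<'E'
from h import *
from bench import ctrl
s=ctrl.read_state(); print(s["ee_pos"],plan(s,lidtarget(.04),RT))
E
```

```text
[0.54231462 0.04328506 0.24482546] ([-0.0187, -0.0846, 0.0336], [0.0003, 0.0987, 0.0005])
```

Emit:
carry_out:
  moves:
    - [[-0.006, -0.03, 0.01], [0, 0.05, 0], 0]
    - [[-0.012, -0.06, 0.02], [0, 0.1, 0], 0]
    - [[-0.018, -0.08, 0.03], [0, 0.1, 0], 0]
    - [[-0.019, -0.085, 0.033], [0, 0.1, 0], 0]
    - [[-0.019, -0.085, 0.033], [0, 0.1, 0], 0]
    - [[-0.019, -0.085, 0.033], [0, 0.1, 0], 0]
    - [[-0.019, -0.085, 0.033], [0, 0.1, 0], 0]
    - [[-0.019, -0.085, 0.033], [0, 0.1, 0], 0]

```text
t: 9.22
ee_pos: [0.5463, 0.1254, 0.2098]
eef_rot: [[0.933, -0.118, 0.341], [-0.111, -0.993, -0.041], [0.343, 0.001, -0.939]]
contact_force: [0.6, -0.9, -1.0]
finger_gap: 0.0217
gripper_force: 25.0
```

```bash
python3 - <<'E'
from h import *
from bench import ctrl
s=ctrl.read_state(); a=ctrl.get_image("scene"); b=ctrl.get_image("side"); w=ctrl.get_image("wrist"); s1=ctrl.read_state()
print(s["ee_pos"],s1["ee_pos"],plan(s1,lidtarget(.04),RT),s1["contact_force"])
R=s1["eef_rot"]; o=s1["ee_pos"]; out=[]
T=np.eye(4);T[:3,:3]=R;T[:3,3]=o; E=T@np.array(w["mount"])
for p,e in((a,None),(b,None),(w,E)):
    u=project(p,RING,e)[0]; c=np.int32(u); x=max(c[0]-25,0);y=max(c[1]-55,0)
    f=p["frame"][y:y+100,x:x+50].copy(); f=cv2.resize(f,(266,600),interpolation=cv2.INTER_CUBIC)
    k=np.array([266/p["frame"][y:y+100,x:x+50].shape[1],600/p["frame"][y:y+100,x:x+50].shape[0]])
    for P,col in((RING,(0,255,0)),(o+R@[0,0,TIP],(0,0,255)),(o+R@[0,0,TIP-.034],(255,0,0)),(o+R@[0,0,0],(255,0,255))):
        v=(project(p,P,e)[0]-[x,y])*k; cv2.circle(f,(int(v[0]),int(v[1])),2,col,-1); 
    print(x,y,k); out.append(f)
cv2.imwrite("pics/h1.png",np.hstack(out))
E
```

```text
[0.54626531 0.1253578  0.20979502] [0.54621489 0.12609862 0.20998697] ([-0.0031, -0.0019, 0.0019], [0.002, -0.0033, -0.0027]) [ 0.28793684  0.00228269 -1.37034197]
309 122 [5.32 6.  ]
215 77 [5.32 6.  ]
227 137 [5.32 6.  ]
```

View pics/h1.png

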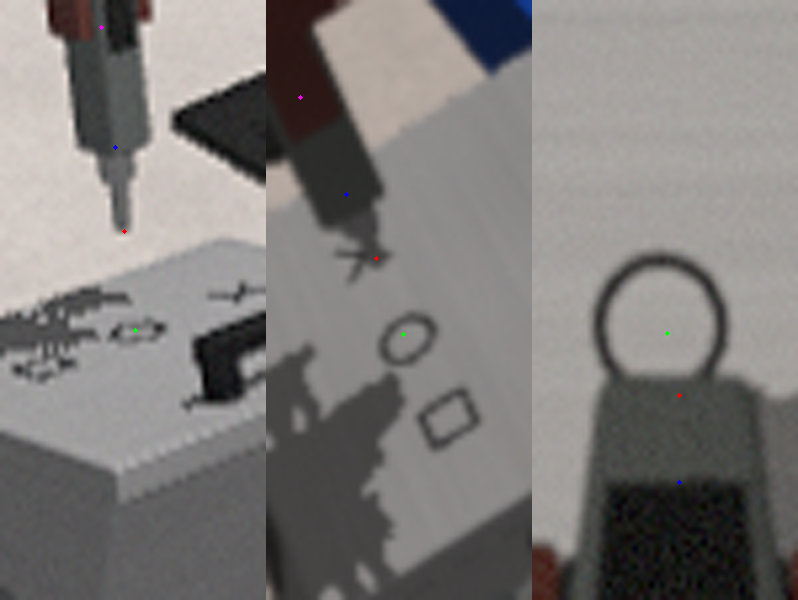

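The hover view shows the pen in line with the lid's normal, with the predicted tip on the real one in both views. The ring is within about 1.5 mm of my estimate: (137,330) scene, (408,340) side, (661,320) wrist in the crop. Now I lower to just above the lid.

Emit:
carry_out:
  moves:
    - [[-0.002, -0.002, 0.008], [0.002, -0.003, -0.003], 0]
    - [[-0.002, -0.002, 0.016], [0.002, -0.003, -0.003], 0]
    - [[-0.002, -0.002, 0.024], [0.002, -0.003, -0.003], 0]
    - [[-0.002, -0.002, 0.03], [0.002, -0.003, -0.003], 0]
    - [[-0.002, -0.002, 0.034], [0.002, -0.003, -0.003], 0]
    - [[-0.002, -0.002, 0.036], [0.002, -0.003, -0.003], 0]
    - [[-0.002, -0.002, 0.036], [0.002, -0.003, -0.003], 0]
    - [[-0.002, -0.002, 0.036], [0.002, -0.003, -0.003], 0]

```text
t: 10.03
ee_pos: [0.5565, 0.1281, 0.175]
eef_rot: [[0.934, -0.114, 0.339], [-0.107, -0.994, -0.039], [0.341, 0.0, -0.94]]
contact_force: [0.5, 0.2, -2.0]
finger_gap: 0.022
gripper_force: 25.0
```

```bash
cat > st.py <<'E'
from h import *
from bench import ctrl
F=[];Z=[]
for i in range(6):
    s=ctrl.read_state(); F.append(s["contact_force"]);Z.append(s["ee_pos"])
F=np.mean(F,0); d=RL.T@(s["ee_pos"]+s["eef_rot"]@[0,0,TIP]-RING)
print("t",s["t"],"F.n",F@RL[:,2],"F",F.round(2),"tip in lid frame mm",(d*1000).round(1),plan(s,lidtarget(0),RT)[1],"tilt deg",np.degrees(np.arccos(-s["eef_rot"][:,2]@RL[:,2])).round(2),"gap",s["finger_gap"])
E
python3 st.py
```

```text
t 10.0333 F.n -2.01537632215911 F [ 0.49  0.16 -1.97] tip in lid frame mm [0.4 1.3 5.6] [-0.0013, 0.0013, 0.004] tilt deg 0.05 gap 0.02204720195277994
```

Emit:
carry_out:
  moves:
    - [[0, 0, 0.0015], [0, 0, 0], 0]
    - [[0, 0, 0.003], [0, 0, 0], 0]
    - [[0, 0, 0.0045], [0, 0, 0], 0]
    - [[0, 0, 0.006], [0, 0, 0], 0]
    - [[0, 0, 0.0075], [0, 0, 0], 0]
    - [[0, 0, 0.0075], [0, 0, 0], 0]
    - [[0, 0, 0.0075], [0, 0, 0], 0]

```text
t: 10.62
ee_pos: [0.5591, 0.1276, 0.1681]
eef_rot: [[0.934, -0.114, 0.339], [-0.107, -0.993, -0.039], [0.342, 0.0, -0.94]]
contact_force: [-0.6, -0.2, 0.2]
finger_gap: 0.0222
gripper_force: 25.0
```

```bash
python3 st.py
```

```text
t 10.6167 F.n 0.43655788326361966 F [-0.63 -0.21  0.25] tip in lid frame mm [ 0.6  1.2 -1.8] [-0.0012, 0.0006, 0.0036] tilt deg 0.04 gap 0.02215010738178119
```

Emit:
carry_out:
  moves:
    - [[0, 0, 0.001], [0, 0, 0], 0]
    - [[0, 0, 0.002], [0, 0, 0], 0]
    - [[0, 0, 0.003], [0, 0, 0], 0]
    - [[0, 0, 0.003], [0, 0, 0], 0]
    - [[0, 0, 0.003], [0, 0, 0], 0]

```text
t: 11.03
ee_pos: [0.5601, 0.1275, 0.1653]
eef_rot: [[0.934, -0.114, 0.339], [-0.107, -0.993, -0.039], [0.342, 0.0, -0.94]]
contact_force: [-1.8, -0.4, 0.6]
finger_gap: 0.0222
gripper_force: 25.0
```

Emit:
carry_out:
  moves:
    - [[0, 0, 0], [0, 0, 0], 0]
    - [[0, 0, 0], [0, 0, 0], 0]
    - [[0, 0, 0], [0, 0, 0], 0]

```text
t: 11.28
ee_pos: [0.5601, 0.1275, 0.1653]
eef_rot: [[0.934, -0.114, 0.34], [-0.107, -0.993, -0.039], [0.342, 0.0, -0.94]]
contact_force: [-0.9, -0.3, 2.2]
finger_gap: 0.0221
gripper_force: 25.0
```

```bash
python3 st.py; python3 - <<'E'
from bench import ctrl
from h import *
F=[]; T=[]
for i in range(10):
    p=ctrl.get_image(("scene","side")[i%2]); s=ctrl.read_state(); F.append(s["contact_force"]@RL[:,2]); T.append(RL[:,2]@(s["ee_pos"]+s["eef_rot"]@[0,0,TIP]-RING)*1000)
    if i%2==0:a=p
    else:b=p
print(np.round(F,2),np.mean(F),np.round(T,2))
out=[]
for p in(a,b):
    c=np.int32(project(p,RING)[0]); f=p["frame"][c[1]-60:c[1]+20,c[0]-28:c[0]+25]; out.append(cv2.resize(f,(400,600),interpolation=cv2.INTER_CUBIC))
cv2.imwrite("pics/end.png",np.hstack(out))
E
```

```text
t 11.2833 F.n 2.3693350683858783 F [-0.87 -0.32  2.22] tip in lid frame mm [ 0.6  1.2 -4.8] [-0.0012, 0.0006, 0.0036] tilt deg 0.04 gap 0.022075817195788935
[1.54 0.37 1.38 0.41 1.   1.07 1.68 1.6  2.61 2.68] 1.4346624764912828 [-4.76 -4.79 -4.77 -4.79 -4.8  -4.78 -4.82 -4.8  -4.81 -4.82]
```

View pics/end.png

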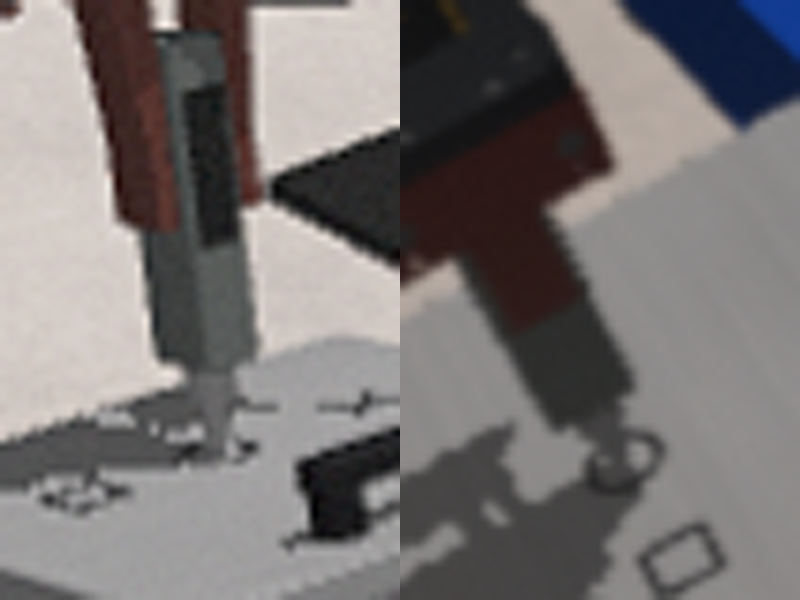

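The tip stands inside the ring, at (610,465) against a ring centre near (625,460) in the side crop. Position gives 4.8 mm pressed in. Force rose about 2.9 N over the hanging baseline, which also means about 4.8 mm. The pen is within 0.05° of square by the arm's own pose reading.

```bash
python3 -c "
from bench import ctrl
print(ctrl.sign_off())"
```

```text
the job is handed in; nothing more can be done
None
```

I handed the job in at about 12 s: the toggle is fully over, and the gripper is holding the grey pen square to the lid, its tip inside the ring and pressed in about 4.8 mm of 10 (estimated from the arm's position and force readings).

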